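# Clear a hob's sprung top plate, then hold it just below its balance point

### The arm

A 7-joint arm with a two-finger parallel gripper is mounted at the origin on the work surface. World frame = base frame: x ahead of the robot, y to its left, z up, the work surface at z = 0. Lengths are in m, angles in rad, forces in N, time in s.
With the tool pointing down it reaches from about 0.425 to 0.875 m from the base axis. Payload 8.4 kg.
Tool frame: the origin (TCP) lies at the very end of the fingers, on their centre line; the grasp point (between the pads) lies 19 mm behind it; z points along the fingers, y is the line along which they close (so a half turn about z gives the same grasp; the last joint's range is limited). The gripper opens to 87 mm and grips with 3 to 60 N. Pads are 19 mm wide; open, the fingers measure 117 mm over their backs; the gripper's body (75 mm by 190 mm) begins 51 mm behind the grasp point.
Start: joints at [-1.318, 0.333, 0.04, 1.465, -0.013, 1.343, -0.059], TCP at [0.224, 0.61, 0.223] pointing down, gripper open.
Joint ranges: [-2.58, 2.58], [-0.38, 2.09], [-1.3, 1.39], [0.25, 2.4], [-1.5, 4.64], [0.08, 2.09], [-2.65, 2.65]. Speed limits (rad/s): [2.22, 2.22, 2.79, 2.79, 3.14, 3.14, 3.14].

### API

Orientations are given as a unit quaternion [x, y, z, w].
In Python, from bench import observe, camera, sign_off gives the robot as it stands. The module is installed in compiled form; this text tells all that it offers.
- The arm moves only by the tool arm_command, never from a script. Its argument "targets" is a list that holds one entry, the list of rows, each a list of 7 numbers: the opening, from 0 (shut) to 1 (fully open), then the shift along the tool's x, y, z in cm, then the turn, a rotation vector about the tool's x, y, z in degrees. A call has exactly 8 rows; each row shifts and turns the commanded pose from where the row before left it, along the tool's axes as they then stand; what a row does not reach is not made up. A row lasts 1/10 s, in which the tool goes at most 50 mm and 8.59 degrees, less where a joint would pass 70% of its speed; a pose out of reach is approached as far as the arm can. A call is refused whole if a number of a shift passes 5 or a number of a turn 8.59, either way. A call with a gripper value outside its range is refused whole. The fingers move at their own pace and stop on an object; the grip force is fixed at half the most. Time passes only in rows, so rows that do not move let the fingers close, or fill a call up. It gives the time, the measured TCP pose, the force, the opening and the grip force at its end, in the units of the state.
- observe(): the state, without advancing time (a new reading comes with each control period).
- camera(name): name is "side" or "top" or "wrist"; returns a dict with "image" (420x560x3 uint8, red, green, blue), "fx", "fy", "cx", "cy" (pixels), "camera_from_world" (4x4, takes a point from world to camera coordinates). Camera axes: x right, y down, z forward; pixel columns grow to the right and rows downward; lengths in m; the calibration is good to about 2 mm. The wrist camera is an equidistant fisheye: a pixel r from the principal point sees the ray r / f radians off the axis. A picture is of the moment at which its call begins. There is no depth.
- sign_off(): hands the job in; it is judged then, once.
The state is a dict: "t": time; "q": joint angles; "joint_velocities": joint speeds; "joint_efforts": joint torques, N m; "tcp_pos": TCP position; "tcp_rot": TCP orientation; "wrist_force": force on the tool from outside, world axes, zero at the start; "moment": the same for the moment, N m; "grip_width": opening from 0.0 (shut) to 1.0 (fully open); "finger_force": force on a finger pad.
Only numpy, scipy, OpenCV 4.12 (cv2) and the standard library are available. Lean on these libraries where they do the work, as an engineer would, in place of code of your own. Each camera call takes 0.05 s, during which the arm holds its last target. There are 200 camera calls.

### The job

Clear the closed top plate of the hob: lay the scraper flat and lengthwise in the long compartment of the parts tray, and the bracket flat, lug up and lengthwise, in the shorter compartment beside it. Then lift the hob's sprung top plate until it is just past its balance point, without letting it spring right open, bring it back down a little, and keep holding it steady with the gripper just below the balance point so that the hinge spring can be adjusted. The program finishes while still holding the plate there; leave the multimeter, the cleaner bottle and the heater ring where they are.

Things in the scene. Friction and masses are not known exactly. Their poses are not given: they have to be found in the camera images.
- hob: table-top hob, fixed: open sheet-steel chassis 250 (x) x 280 (y) x 64 mm high, closed by a hinged steel top plate (250 x 280 x 8 mm, upper face 72 mm above the table) with pale rings on it. Origin at the centre of its underside; x points from the front (black grip, nearer the robot) to the hinge at the back.
- hob_lid (a joint): opening angle of the hob's top plate, rad: 0 closed and level, grows as the front edge rises, stop at 1.30. Sprung: balance point 0.85 (49 degrees). Below it the plate falls shut by itself, above it it swings to the stop by itself. It takes 2 N up at the grip when closed, 0.4 N at 0.75, none at 0.85. 'Just below' is within about 0.2 rad under the balance point; 'right open' is beyond 1.2.
- lid_grip (a point): middle of the top plate's black grip: a bar 16 mm wide (hob y), 14 mm thick, sticking out level 48 mm from the middle of the front edge (this point: 32 mm before the edge), 68 mm above the table when closed, free all round. Pinched across its 16 mm width from above it pivots between the fingers as the plate rises. It moves on an arc of radius 282 mm about the hinge, upright along the hob's x axis.
- lid_hinge (a point): hinge axis of the top plate at mid width: level, along the hob's y axis, at the back edge, 64 mm above the table, fixed. At joint value a the grip point lies 282 cos a - 4 sin a mm in front of it (to the hob's -x) and 282 sin a + 4 cos a mm above it.
- tray: grey plastic parts tray, fixed, 171 (x) x 169 (y) x 16 mm high, walls and floor 3 mm. Origin at the centre of its underside. Two compartments side by side, both lengthwise along the tray's x axis: a long one on the +y side, and on the -y side a shorter one, followed at its +x end by a small pocket with brass screws.
- long_bay (a point): centre of the floor of the long compartment (165 x 80 mm inside, 13 mm deep, floor 3 mm above the table), for the scraper; axes as the tray's.
- short_bay (a point): centre of the floor of the shorter compartment (125 x 80 mm inside, 13 mm deep, floor 3 mm above the table), for the bracket; axes as the tray's.
- scraper: hob scraper 140 mm long, 60 to 80 g, lying on the closed top plate (underside 72 mm above the table): black handle 20 mm wide, 14 mm high from x = -70 to +20 mm, then a flat steel blade 44 mm wide, 4 mm thick to x = +70 mm. Origin at mid length on the underside, x towards the blade, z up. Either end may point either way in the tray.
- bracket: flat dark steel bracket 100 x 28 x 6 mm, 130 g, lying on the closed top plate (underside 72 mm above the table at the start); at its +x end a lug 28 mm wide and 5 mm thick stands up to 22 mm. Origin at the centre of its underside, x towards the lug, z up. Either end may point either way in the tray.
- multimeter: bystander: red multimeter lying flat, 90 x 170 x 38 mm. Origin at the centre of its underside.
- cleaner: bystander: white cleaner bottle, 60 mm diameter, 170 mm tall, standing. Origin at the centre of its underside.
- heater_ring: bystander: white ceramic ring lying flat, 150 mm outside, 110 mm inside, 20 mm high. Origin at the centre of its underside.

How it is judged:
By the outcome, as a careful person would: the job done as asked, in the order asked, and still so for the second after the job is handed in, while the arm keeps its last pose, push and grip.
It also fails if it takes over 72 s, if anything falls off the work surface, if the arm or the gripper's body presses on something with over 40 N, if the wrist force passes 120 N, or if a joint passes its speed limit or range.

## Working session

There is one attempt and no reset: what is moved stays moved. The work goes in short steps, Python scripts to look and compute and a tool call to move; the robot and the scene stay as the last step left them, time stands still between calls to the robot, and variables do not carry over. Pictures are saved under pics/ and viewed, at most 10 in all, crops included, and the job is handed in when it is done.

Besides the shell and the picture viewer there is one more tool, called after ">>>" as name(argument=value, ...) on one line, values as JSON. arm_command: Moves the arm, as the interface text tells. Its arguments: {"type":"object","properties":{"targets":{"type":"array"}},"required":["targets"]}

```bash
mkdir -p pics; python3 - <<'E'
from bench import observe,camera
import cv2,pickle
s=observe();print(s)
for n in ("top","side","wrist"):
    c=camera(n);pickle.dump(c,open(f"pics/{n}0.pkl","wb"))
    cv2.imwrite(f"pics/{n}0.png",c["image"][:,:,::-1]);print(n,c["fx"],c["fy"],c["cx"],c["cy"],c["camera_from_world"])
E
```

```text
{'t': 0.0, 'q': array([-1.31820368,  0.33392695,  0.03986529,  1.46625921, -0.01341419,
        1.34328177, -0.05849024]), 'joint_velocities': array([-0.000251  ,  0.00138899, -0.0007558 ,  0.00075436, -0.00087387,
       -0.00063685,  0.00139408]), 'joint_efforts': array([ 2.75736954e-05, -6.56347275e+01,  1.33542985e+00, -4.03807783e+01,
       -5.97606227e-02,  4.43983823e-02,  1.37122765e-04]), 'tcp_pos': array([0.22383702, 0.60975446, 0.22165467]), 'tcp_rot': array([ 1.74991865e-01,  9.84569551e-01, -7.99091154e-04, -9.45650869e-05]), 'wrist_force': array([-1.06577103,  0.13390543, -0.12681468]), 'moment': array([ 0.06989605, -0.01902222, -0.08141056]), 'finger_force': 0.0, 'grip_width': 0.9985423547636925}
top 496.64500364637416 496.64500364637416 280.3460895773671 209.17046214318546 [[-0.0037984  -0.99975277 -0.02190828  0.01726804]
 [-0.9937536   0.0062173  -0.11142319  0.57424889]
 [ 0.11153186  0.02134821 -0.99353153  1.52057882]
 [ 0.          0.          0.          1.        ]]
side 452.9191129313014 452.9191129313014 277.3023891985315 198.60530232934434 [[ 0.8106663  -0.58515737  0.02027319 -0.45732043]
 [-0.42035606 -0.60575823 -0.67554255  0.28514629]
 [ 0.40757935  0.53911763 -0.73704223  1.31411472]
 [ 0.          0.          0.          1.        ]]
wrist 325.19226210127806 325.19226210127806 280.2493642497301 211.4823676969449 [[ 0.34443851  0.93880834 -0.00100224 -0.65022698]
 [ 0.90213536 -0.33068775  0.27712346 -0.03259413]
 [ 0.25983439 -0.09635614 -0.9608338   0.39004563]
 [ 0.          0.          0.          1.        ]]
```

View pics/top0.png

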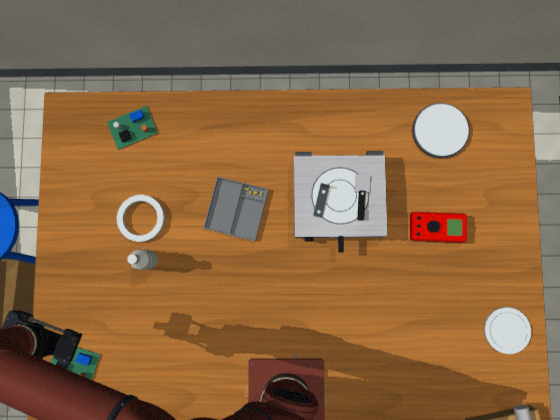

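View pics/side0.png

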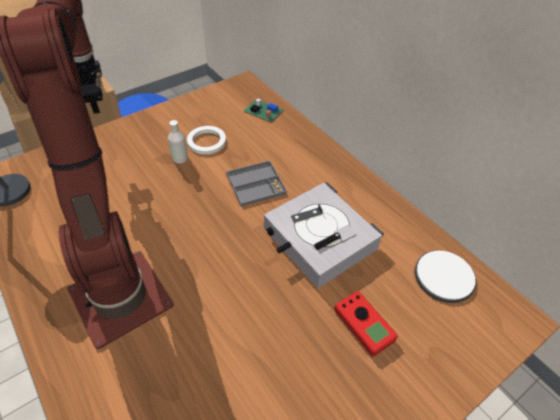

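The top view shows the hob at about (340,195) with the bracket near (322,200) and the scraper near (362,195). The tray is at (237,210), the bottle and ring are to its left, and the multimeter is to the right at (438,227). I'll enlarge both views to read off pixels.

```bash
python3 - <<'E'
import cv2
a=cv2.imread("pics/top0.png")[140:260,200:400];cv2.imwrite("pics/topc.png",cv2.resize(a,None,fx=4,fy=4,interpolation=cv2.INTER_CUBIC))
a=cv2.imread("pics/side0.png")[150:290,215:395];cv2.imwrite("pics/sidec.png",cv2.resize(a,None,fx=4,fy=4,interpolation=cv2.INTER_CUBIC))
E
```

```text
(no output)
```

View pics/topc.png

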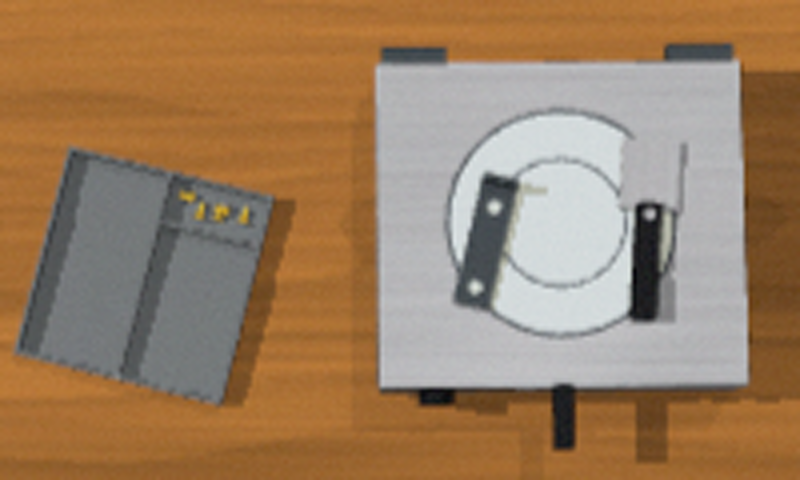

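View pics/sidec.png

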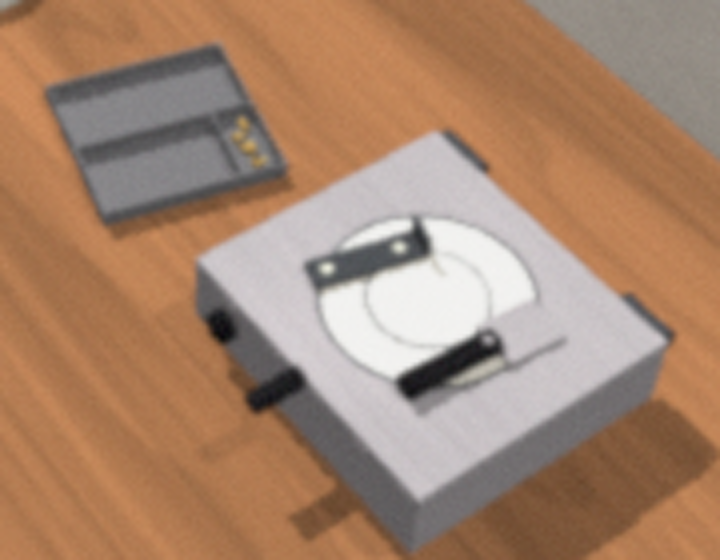

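The top crop shows:
- Tray rim corners: (70,148), (273,197), (221,405), (16,353).
- Bracket holes: (494,207) and (475,287), with the lug at the far end.
- Scraper handle: (649,203) to (644,320), with the blade pointing away from the robot.
- Grip: (564,385) to (564,449).

The side crop shows the same points, so I'll triangulate them.

```bash
cat > h.py <<'E'
import numpy as np,pickle,cv2
def load(n): return pickle.load(open(f"pics/{n}.pkl","rb"))
def ray(c,u,v,fish=False):
    x,y=(u-c["cx"])/c["fx"],(v-c["cy"])/c["fy"]
    if fish:
        r=np.hypot(x,y); d=np.array([x/r*np.sin(r),y/r*np.sin(r),np.cos(r)])
    else: d=np.array([x,y,1.])
    M=c["camera_from_world"];R=M[:3,:3];o=-R.T@M[:3,3];d=R.T@d
    return o,d/np.linalg.norm(d)
def tri(*rays):
    A=sum(np.eye(3)-np.outer(d,d) for o,d in rays);b=sum((np.eye(3)-np.outer(d,d))@o for o,d in rays)
    p=np.linalg.solve(A,b);return p,max(np.linalg.norm((np.eye(3)-np.outer(d,d))@(p-o)) for o,d in rays)
def onz(r,z): o,d=r;return o+d*(z-o[2])/d[2]
E
python3 - <<'E'
from h import *
T,S=load("top0"),load("side0")
t=lambda u,v:ray(T,(u+.5)/4-.5+200,(v+.5)/4-.5+140)
s=lambda u,v:ray(S,(u+.5)/4-.5+215,(v+.5)/4-.5+150)
P={"tr_fl":((70,148),(218,45),.016),"tr_fr":((273,197),(287,172),.016),"tr_nr":((221,405),(105,220),.016),"tr_nl":((16,353),(47,90),.016),
"hb_fl":((377,62),(437,131),.072),"hb_fr":((740,62),(665,345),.072),"hb_nr":((747,385),(415,500),.072),"hb_nl":((380,388),(197,262),.072),
"br_holeF":((494,207),(401,247),.078),"br_holeN":((475,287),(327,269),.078),"br_n1":((455,302),(305,265),.078),"br_n2":((489,310),(316,292),.078),"lugL":((486,174),(417,215),.094),"lugR":((520,180),(431,235),.094),
"sc_hole":((649,213),(488,341),.086),"sc_nl":((631,319),(399,380),.086),"sc_nr":((657,321),(408,398),.086),"sc_blfr":((686,143),(567,340),.076),
"gripend":((564,449),(252,402),.068)}
np.set_printoptions(precision=4,suppress=True)
for k,(a,b,z) in P.items():
    p,e=tri(t(*a),s(*b));print(k,p,"err %.4f"%e,"top@z",onz(t(*a),z)[:2],"side@z",onz(s(*b),z)[:2])
E
```

```text
tr_fl [0.6825 0.2167 0.0127] err 0.0001 top@z [0.682  0.2162] side@z [0.6803 0.2139]
tr_fr [0.6431 0.0547 0.0043] err 0.0000 top@z [0.6413 0.0541] side@z [0.6361 0.046 ]
tr_nr [0.4775 0.0952 0.0089] err 0.0008 top@z [0.4765 0.0951] side@z [0.475  0.0894]
tr_nl [0.5192 0.2577 0.0112] err 0.0007 top@z [0.5182 0.2572] side@z [0.5175 0.253 ]
hb_fl [ 0.7375 -0.0289  0.0711] err 0.0001 top@z [ 0.7372 -0.0288] side@z [ 0.737  -0.0296]
hb_fr [ 0.7348 -0.3073  0.0705] err 0.0004 top@z [ 0.7348 -0.3073] side@z [ 0.7334 -0.3078]
hb_nr [ 0.4867 -0.3057  0.0717] err 0.0002 top@z [ 0.4869 -0.3058] side@z [ 0.4864 -0.3058]
hb_nl [ 0.487  -0.0298  0.0676] err 0.0008 top@z [ 0.486  -0.0294] side@z [ 0.4856 -0.0333]
br_holeF [ 0.6238 -0.1176  0.0788] err 0.0013 top@z [ 0.6228 -0.1169] side@z [ 0.6254 -0.1177]
br_holeN [ 0.5622 -0.102   0.0782] err 0.0005 top@z [ 0.5618 -0.1017] side@z [ 0.5628 -0.1021]
br_n1 [ 0.5514 -0.0871  0.0759] err 0.0009 top@z [ 0.5504 -0.0865] side@z [ 0.551  -0.0889]
br_n2 [ 0.5446 -0.1124  0.0723] err 0.0001 top@z [ 0.5442 -0.1121] side@z [ 0.5414 -0.1159]
lugL [ 0.6455 -0.1102  0.0967] err 0.0004 top@z [ 0.6456 -0.1102] side@z [ 0.6475 -0.1087]
lugR [ 0.6398 -0.1351  0.0996] err 0.0002 top@z [ 0.6409 -0.1357] side@z [ 0.6431 -0.1315]
sc_hole [ 0.6164 -0.2332  0.0844] err 0.0001 top@z [ 0.6162 -0.2331] side@z [ 0.6153 -0.234 ]
sc_nl [ 0.5382 -0.2197  0.08  ] err 0.0019 top@z [ 0.536  -0.2178] side@z [ 0.5366 -0.2238]
sc_nr [ 0.5347 -0.2379  0.0808] err 0.0002 top@z [ 0.5344 -0.2372] side@z [ 0.5317 -0.2405]
sc_blfr [ 0.6711 -0.2635  0.0774] err 0.0001 top@z [ 0.6714 -0.2638] side@z [ 0.6719 -0.2628]
gripend [ 0.4405 -0.1682  0.0712] err 0.0013 top@z [ 0.4395 -0.1678] side@z [ 0.4431 -0.167 ]
```

Measured heights match the text: hob top about 71 mm, bracket 78, handle 84, grip about 70. The world poses work out as follows:

| Thing | Position | Yaw |
|---|---|---|
| hob | centre (.611,-.168), hinge x ≈ .736 | ≈ 0 |
| tray | (.5795,.156) | -14° |
| long_bay | (.5895,.196) | |
| short_bay | (.550,.120) | |
| bracket | (.594,-.110) | -14° |
| scraper | (.606,-.232) | -4° |

Next I'll work out the move to above the scraper.

```bash
cat > go.py <<'E'
import sys,numpy as np
from bench import observe
from scipy.spatial.transform import Rotation as R
# go.py x y z phi(deg: world direction of tool y) -> turn (deg, tool axes), then shift (cm) in axes after the turn
np.set_printoptions(precision=3,suppress=True)
x,y,z,phi=map(float,sys.argv[1:5]);s=observe()
r0=R.from_quat(s["tcp_rot"]);a=np.radians(phi)
r1=R.from_matrix(np.array([[np.sin(a),np.cos(a),0],[-np.cos(a),np.sin(a),0],[0,0,-1]]))
def half(r): return r*R.from_euler("z",180,degrees=True)
r1=min((r1,half(r1)),key=lambda r:(r0.inv()*r).magnitude())
d=np.array([x,y,z])-s["tcp_pos"]
print("t",s["t"],"tcp",s["tcp_pos"],"F",s["wrist_force"],"w",s["grip_width"],"ff",s["finger_force"])
print("turn",np.degrees((r0.inv()*r1).as_rotvec()),"then shift",100*r1.inv().apply(d),"cm; shift in present axes",100*r0.inv().apply(d))
E
python3 go.py .606 -.2326 .20 86
```

```text
Traceback (most recent call last):
  File "go.py", line 8, in <module>
    r1=R.from_matrix(np.array([[np.sin(a),np.cos(a),0],[-np.cos(a),np.sin(a),0],[0,0,-1]]))
  File "scipy/spatial/transform/_rotation.pyx", line 1143, in scipy.spatial.transform._rotation.Rotation.from_matrix
ValueError: Non-positive determinant (left-handed or null coordinate frame) in rotation matrix 0: [[ 0.998  0.07   0.   ]
 [-0.07   0.998  0.   ]
 [ 0.     0.    -1.   ]].
```

```bash
sed -i 's/\[\[np.sin(a),np.cos(a),0\],\[-np.cos(a),np.sin(a),0\]/[[-np.sin(a),np.cos(a),0],[np.cos(a),np.sin(a),0]/' go.py
python3 go.py .606 -.2326 .20 86
```

```text
t 0.15 tcp [0.224 0.61  0.222] F [ 0.642 -0.221  0.545] w 1.000154440649403 ff 0.0
turn [ -0.071  -0.008 -16.158] then shift [-43.996 -81.374   2.187] cm; shift in present axes [-64.903 -65.914   2.272]
```

>>> arm_command(targets=[[[0.6,0,0,0,0,0,-8.1],[0.6,0,0,0,0,0,-8.0],[0.6,-2.2,-4.07,0,0,0,0],[0.6,-2.2,-4.07,0,0,0,0],[0.6,-2.2,-4.07,0,0,0,0],[0.6,-2.2,-4.07,0,0,0,0],[0.6,-2.2,-4.07,0,0,0,0],[0.6,-2.2,-4.07,0,0,0,0]]])

```text
t: 0.95
tcp_pos: [0.3388, 0.3553, 0.2224]
tcp_rot: [0.035, 0.999, 0.0, -0.0]
wrist_force: [1.6, -0.1, 0.2]
grip_width: 0.602
finger_force: 0.0
```

>>> arm_command(targets=[[[0.6,-2.2,-4.07,0,0,0,0],[0.6,-2.2,-4.07,0,0,0,0],[0.6,-2.2,-4.07,0,0,0,0],[0.6,-2.2,-4.07,0,0,0,0],[0.6,-2.2,-4.07,0,0,0,0],[0.6,-2.2,-4.07,0,0,0,0],[0.6,-2.2,-4.07,0,0,0,0],[0.6,-2.2,-4.07,0,0,0,0]]])

```text
t: 1.75
tcp_pos: [0.4912, 0.0181, 0.2227]
tcp_rot: [0.035, 0.999, 0.0, 0.0]
wrist_force: [0.9, 0.3, -0.5]
grip_width: 0.595
finger_force: 0.0
```

```bash
python3 go.py .606 -.2326 .20 86
```

```text
t 1.75 tcp [0.491 0.018 0.223] F [ 0.864  0.264 -0.494] w 0.5950470156102213 ff 0.0
turn [ 0.023  0.021 -0.053] then shift [-13.2   -24.21    2.269] cm; shift in present axes [-13.221 -24.199   2.264]
```

>>> arm_command(targets=[[[0.6,-2.2,-4.04,0.38,0,0,0],[0.6,-2.2,-4.04,0.38,0,0,0],[0.6,-2.2,-4.04,0.38,0,0,0],[0.6,-2.2,-4.04,0.38,0,0,0],[0.6,-2.2,-4.04,0.38,0,0,0],[0.6,-2.2,-4.04,0.38,0,0,0],[0.6,0,0,0,0,0,0],[0.6,0,0,0,0,0,0]]])

```text
t: 2.55
tcp_pos: [0.6048, -0.2324, 0.1988]
tcp_rot: [0.037, 0.999, -0.0, -0.001]
wrist_force: [0.0, 0.8, 0.1]
grip_width: 0.599
finger_force: 0.0
```

```bash
python3 go.py .606 -.2326 .20 86; python3 - <<'E'
from bench import camera
import cv2,pickle
c=camera("wrist");pickle.dump(c,open("pics/wrist1.pkl","wb"))
cv2.imwrite("pics/wrist1.png",c["image"][:,:,::-1])
from h import *
# predicted pixels
def proj(p):
    q=c["camera_from_world"][:3,:3]@p+c["camera_from_world"][:3,3];th=np.arctan2(np.hypot(q[0],q[1]),q[2]);k=th/np.hypot(q[0],q[1]);return c["cx"]+c["fx"]*k*q[0],c["cy"]+c["fy"]*k*q[1]
a=np.radians(-4);e=np.array([np.cos(a),np.sin(a),0])
for x in(-.07,.01):print(proj(np.array([.606,-.2326,.086])+x*e))
E
```

```text
t 2.55 tcp [ 0.605 -0.232  0.199] F [0.047 0.77  0.074] w 0.599268274647104 ff 0.0
turn [-0.043 -0.11  -0.204] then shift [-0.117 -0.009 -0.12 ] cm; shift in present axes [-0.117 -0.009 -0.12 ]
(np.float64(278.60515746065533), np.float64(129.65893670594386))
(np.float64(278.9995282026705), np.float64(221.17286351864752))
```

View pics/wrist1.png

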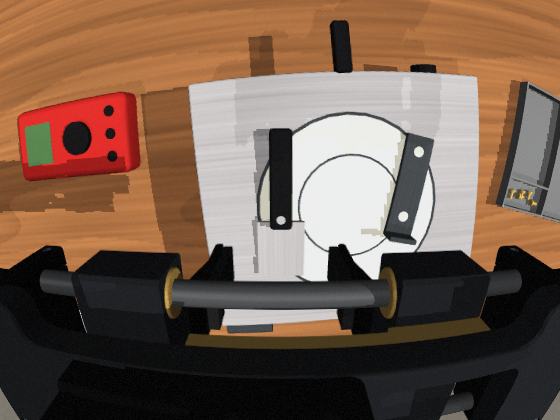

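The wrist view shows the handle upright in the image from (281,129) to its hole at (281,220). That is within 2 px of the prediction, so the yaw is right and y needs about +1 mm. The bracket holes are at (419,153) and (403,216), which I'll use to refine the bracket. Descending on the scraper.

>>> arm_command(targets=[[[0.6,-0.1,0.1,3.0,0,0,0],[0.6,0,0,3.0,0,0,0],[0.6,0,0,3.0,0,0,0],[0.6,0,0,2.0,0,0,0],[0.6,0,0,1.0,0,0,0],[0.6,0,0,0.25,0,0,0],[0.6,0,0,0,0,0,0],[0.6,0,0,0,0,0,0]]])

```text
t: 3.4
tcp_pos: [0.6072, -0.2302, 0.0787]
tcp_rot: [0.035, 0.999, -0.0, 0.001]
wrist_force: [-0.2, 0.2, 0.6]
grip_width: 0.602
finger_force: 0.0
```

```bash
python3 go.py .605 -.2315 .0755 86; python3 - <<'E'
from h import *
np.set_printoptions(precision=4,suppress=True)
W,T=load("wrist1"),load("top0")
w=lambda u,v:ray(W,u,v,True)
t=lambda u,v:ray(T,(u+.5)/4-.5+200,(v+.5)/4-.5+140)
for n,a,b,z in(("hF",(403,216),(494,207),.078),("hN",(419,153),(475,287),.078),("sc_hole",(281,220),(649,213),.086),("sc_n",(281.5,129),(644,320),.086),("gripend",(340,22),(564,449),.075),("lug",(400,237),(503,177),.094)):
    print(n,onz(w(*a),z),tri(w(*a),t(*b)))
E
```

```text
t 3.4 tcp [ 0.607 -0.23   0.079] F [-0.173  0.238  0.583] w 0.6023649998072709 ff 0.0
turn [-0.01   0.111 -0.035] then shift [ 0.215 -0.143  0.317] cm; shift in present axes [ 0.215 -0.144  0.317]
hF [ 0.6224 -0.1154  0.078 ] (array([ 0.622 , -0.1166,  0.0805]), np.float64(0.00045262713384012707))
hN [ 0.5628 -0.1     0.078 ] (array([ 0.5619, -0.1016,  0.0815]), np.float64(0.0005026996021042222))
sc_hole [ 0.615  -0.2315  0.086 ] (array([ 0.6156, -0.2322,  0.086 ]), np.float64(0.0009958480128294685))
sc_n [ 0.5358 -0.2253  0.086 ] (array([ 0.5348, -0.2256,  0.0979]), np.float64(0.000729155902413378))
gripend [ 0.4415 -0.1668  0.075 ] (array([ 0.44  , -0.1668,  0.072 ]), np.float64(0.0008418647859813497))
lug [ 0.6371 -0.1237  0.094 ] (array([ 0.6421, -0.1222,  0.0874]), np.float64(0.0024644194120823446))
```

>>> arm_command(targets=[[[0.6,0.1,-0.1,0.2,0,0,0],[0.6,0,0,0.1,0,0,0],[0.0,0,0,0,0,0,0],[0.0,0,0,0,0,0,0],[0.0,0,0,0,0,0,0],[0.0,0,0,0,0,0,0],[0.0,0,0,0,0,0,0],[0.0,0,0,0,0,0,0]]])

```text
t: 4.2
tcp_pos: [0.6054, -0.2312, 0.0743]
tcp_rot: [0.035, 0.999, -0.0, 0.0]
wrist_force: [1.0, 0.2, 1.0]
grip_width: 0.225
finger_force: 30.0
```

Gripped: 19.6 mm wide at 30 N. Lifting.

>>> arm_command(targets=[[[0.0,0,0,-1.0,0,0,0],[0.0,0,0,-2.0,0,0,0],[0.0,0,0,-3.0,0,0,0],[0.0,0,0,-3.0,0,0,0],[0.0,0,0,-1.0,0,0,0],[0.0,0,0,0,0,0,5],[0.0,0,0,0,0,0,5],[0.0,0,0,0,0,0,0]]])

```text
t: 5.0
tcp_pos: [0.6052, -0.2309, 0.1741]
tcp_rot: [0.123, 0.992, 0.0, -0.0]
wrist_force: [0.1, 0.0, -0.6]
grip_width: 0.224
finger_force: 30.0
```

```bash
python3 go.py .5895 .1962 .12 76
```

```text
t 5.0 tcp [ 0.605 -0.231  0.174] F [ 0.122  0.04  -0.557] w 0.22405327376490325 ff 30.000835061073303
turn [-0.001 -0.025 -0.131] then shift [11.861 41.063  5.41 ] cm; shift in present axes [11.953 41.035  5.415]
```

>>> arm_command(targets=[[[0.0,0.6,2.1,0,0,0,0],[0.0,1.2,4.1,0,0,0,0],[0.0,1.2,4.1,0,0,0,0],[0.0,1.2,4.1,0,0,0,0],[0.0,1.2,4.1,0,0,0,0],[0.0,1.2,4.1,0,0,0,0],[0.0,1.2,4.1,0,0,0,0],[0.0,1.2,4.1,0,0,0,0]]])

```text
t: 5.8
tcp_pos: [0.5924, 0.0912, 0.1742]
tcp_rot: [0.121, 0.993, -0.0, -0.0]
wrist_force: [1.4, 0.2, -0.6]
grip_width: 0.228
finger_force: 30.0
```

>>> arm_command(targets=[[[0.0,1.2,4.1,0.4,0,0,0],[0.0,1.2,4.1,1.0,0,0,0],[0.0,0.6,2.0,2.0,0,0,0],[0.0,0,0,2.0,0,0,0],[0.0,0,0,0,0,0,0],[0.0,0,0,0,0,0,0],[0.0,0,0,0,0,0,0],[0.0,0,0,0,0,0,0]]])

```text
t: 6.6
tcp_pos: [0.5894, 0.1951, 0.1215]
tcp_rot: [0.123, 0.992, 0.0, 0.001]
wrist_force: [1.0, 0.2, 0.3]
grip_width: 0.23
finger_force: 30.0
```

```bash
python3 go.py .5895 .1962 .007 76; python3 - <<'E'
from bench import camera
import cv2,pickle
c=camera("wrist");pickle.dump(c,open("pics/wrist2.pkl","wb"))
cv2.imwrite("pics/wrist2.png",c["image"][:,:,::-1])
E
```

```text
t 6.6 tcp [0.589 0.195 0.122] F [1.007 0.175 0.268] w 0.2295732952876882 ff 29.999724626541138
turn [ 0.064  0.076 -0.105] then shift [ 0.015  0.11  11.451] cm; shift in present axes [ 0.031  0.097 11.451]
```

View pics/wrist2.png

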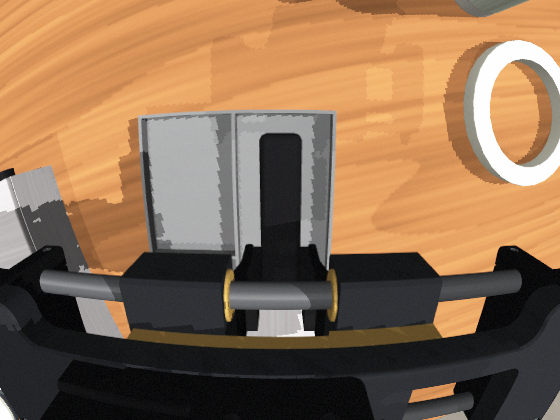

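The scraper hangs level and aligned over the long compartment. The handle's middle is at column 281, and the compartment spans columns 235 to 332. I'll check the tray corners (335,112) and (140,117) against my tray pose.

```bash
python3 - <<'E'
from h import *
np.set_printoptions(precision=4,suppress=True)
W=load("wrist2");ex=np.array([.970,-.242]);ey=np.array([.242,.970]);c=np.array([.5795,.1559])
for p,z in(((335,112),.016),((140,117),.016),((234,115),.016),((281,134),.122)):
    q=onz(ray(W,*p,True),z);d=q[:2]-c;print(q,"tray xy",d@ex,d@ey)
E
```

```text
[0.5189 0.26   0.016 ] tray xy -0.08396239102747032 0.08633435648417194
[0.4785 0.0998 0.016 ] tray xy -0.08442156469767245 -0.07891458621381794
[0.5015 0.1796 0.016 ] tray xy -0.08138158640815286 0.004068462382249121
[0.5218 0.2135 0.122 ] tray xy -0.06985115698834758 0.04188009038555339
```

>>> arm_command(targets=[[[0.0,0.0,0.3,2.5,0,0,0],[0.0,0,0,3.0,0,0,0],[0.0,0,0,3.0,0,0,0],[0.0,0,0,1.5,0,0,0],[0.0,0,0,1.0,0,0,0],[0.0,0,0,0.4,0,0,0],[0.0,0,0,0,0,0,0],[0.0,0,0,0,0,0,0]]])

```text
t: 7.45
tcp_pos: [0.5901, 0.1989, 0.0074]
tcp_rot: [0.122, 0.992, 0.0, 0.001]
wrist_force: [0.8, 0.3, -0.7]
grip_width: 0.226
finger_force: 30.0
```

>>> arm_command(targets=[[[0.0,0,0,0.15,0,0,0],[0.0,0,0,0,0,0,0],[0.37,0,0,0,0,0,0],[0.37,0,0,0,0,0,0],[0.37,0,0,0,0,0,0],[0.37,0,0,-0.5,0,0,0],[0.37,0,0,-2.0,0,0,0],[0.37,0,0,-4.0,0,0,0]]])

```text
t: 8.25
tcp_pos: [0.5873, 0.198, 0.0681]
tcp_rot: [0.122, 0.992, -0.002, -0.002]
wrist_force: [1.1, 0.3, -0.8]
grip_width: 0.368
finger_force: 0.0
```

```bash
python3 go.py .5935 -.109 .17 75.5
```

```text
t 8.25 tcp [0.587 0.198 0.068] F [ 1.085  0.334 -0.787] w 0.36825952436845466 ff 0.0
turn [-0.213 -0.216  0.447] then shift [ -8.287 -29.566 -10.187] cm; shift in present axes [ -8.017 -29.668 -10.107]
```

>>> arm_command(targets=[[[0.45,0,0,-4.0,0,0,0],[0.45,0,-1.0,-4.0,0,0,0],[0.45,-1.2,-4.2,-1.0,0,0,0],[0.45,-1.2,-4.2,0,0,0,0],[0.45,-1.2,-4.2,0,0,0,0],[0.45,-1.2,-4.2,0,0,0,0],[0.45,-1.2,-4.2,0,0,0,0],[0.45,-1.2,-4.2,0,0,0,0]]])

```text
t: 9.05
tcp_pos: [0.5954, -0.0747, 0.1604]
tcp_rot: [0.122, 0.992, 0.0, 0.0]
wrist_force: [0.5, 0.7, -0.6]
grip_width: 0.454
finger_force: 0.0
```

```bash
python3 go.py .599 -.111 .15 76
```

```text
t 9.05 tcp [ 0.595 -0.075  0.16 ] F [ 0.547  0.709 -0.599] w 0.4538384453279411 ff 0.0
turn [ 0.028  0.033 -0.055] then shift [-1.23  -3.43   1.036] cm; shift in present axes [-1.233 -3.43   1.036]
```

>>> arm_command(targets=[[[0.5,-0.8,-2.0,0,0,0,0],[0.5,-0.4,-1.3,0,0,0,0],[0.5,0,0,1.0,0,0,0],[0.5,0,0,0,0,0,0],[0.5,0,0,0,0,0,0],[0.5,0,0,0,0,0,0],[0.5,0,0,0,0,0,0],[0.5,0,0,0,0,0,0]]])

```text
t: 9.85
tcp_pos: [0.5993, -0.1073, 0.1499]
tcp_rot: [0.122, 0.993, 0.0, 0.0]
wrist_force: [0.2, -1.5, -0.5]
grip_width: 0.505
finger_force: 0.0
```

```bash
python3 go.py .599 -.111 .0745 76; python3 - <<'E'
from bench import camera
import cv2,pickle
c=camera("wrist");pickle.dump(c,open("pics/wrist3.pkl","wb"))
cv2.imwrite("pics/wrist3.png",cv2.resize(c["image"][60:300,130:430,::-1],None,fx=2.5,fy=2.5,interpolation=cv2.INTER_CUBIC))
E
```

```text
t 9.85 tcp [ 0.599 -0.107  0.15 ] F [ 0.242 -1.509 -0.453] w 0.5045243710504766 ff 0.0
turn [ 0.009  0.011 -0.009] then shift [-0.06  -0.362  7.542] cm; shift in present axes [-0.058 -0.364  7.542]
```

View pics/wrist3.png

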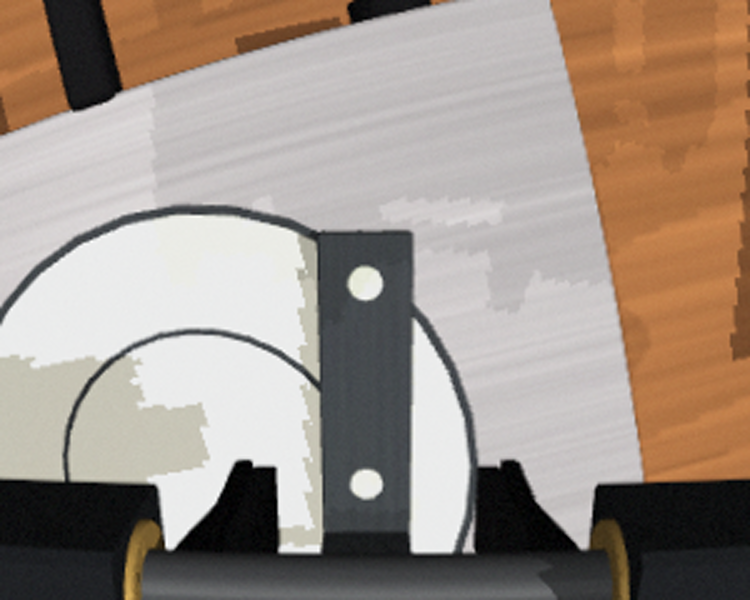

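The bracket is parallel to the fingers. It is centred at crop column 366 against a finger middle of about 378, so it needs about -3.4 mm in tool y, which agrees with the calculation.

>>> arm_command(targets=[[[0.5,-0.05,-0.34,1.5,0,0,0],[0.5,0,0,2.0,0,0,0],[0.5,0,0,2.0,0,0,0],[0.5,0,0,1.0,0,0,0],[0.5,0,0,0.7,0,0,0],[0.5,0,0,0.3,0,0,0],[0.5,0,0,0,0,0,0],[0.5,0,0,0,0,0,0]]])

```text
t: 10.7
tcp_pos: [0.5993, -0.1115, 0.0754]
tcp_rot: [0.122, 0.992, 0.0, 0.001]
wrist_force: [0.6, 0.3, 0.4]
grip_width: 0.5
finger_force: 0.0
```

>>> arm_command(targets=[[[0.5,0,0,0.1,0,0,0],[0.5,0,0,0.1,0,0,0],[0.5,0,0,0,0,0,0],[0.0,0,0,0,0,0,0],[0.0,0,0,0,0,0,0],[0.0,0,0,0,0,0,0],[0.0,0,0,0,0,0,0],[0.0,0,0,0,0,0,0]]])

```text
t: 11.5
tcp_pos: [0.5988, -0.1113, 0.0728]
tcp_rot: [0.122, 0.992, 0.0, 0.0]
wrist_force: [0.0, -0.6, 0.7]
grip_width: 0.313
finger_force: 30.0
```

>>> arm_command(targets=[[[0.0,0,0,-0.5,0,0,0],[0.0,0,0,-1.0,0,0,0],[0.0,0,0,-2.0,0,0,0],[0.0,0,0,-2.5,0,0,0],[0.0,0,0,-2.0,0,0,0],[0.0,0,0,-1.0,0,0,0],[0.0,0,0,0,0,0,0],[0.0,0,0,0,0,0,0]]])

```text
t: 12.3
tcp_pos: [0.5985, -0.1112, 0.1622]
tcp_rot: [0.122, 0.992, 0.0, -0.0]
wrist_force: [-0.3, 0.3, -1.5]
grip_width: 0.312
finger_force: 30.0
```

```bash
python3 go.py .5563 .121 .11 76
```

```text
t 12.3 tcp [ 0.598 -0.111  0.162] F [-0.252  0.286 -1.473] w 0.3120368256361783 ff 29.99978631734848
turn [ 0.002 -0.039 -0.053] then shift [ 9.707 21.509  5.221] cm; shift in present axes [ 9.724 21.499  5.228]
```

>>> arm_command(targets=[[[0.0,0.7,1.5,0,0,0,0],[0.0,1.5,3.4,0,0,0,0],[0.0,1.8,4.0,0,0,0,0],[0.0,1.8,4.0,0,0,0,0],[0.0,1.8,4.0,0,0,0,0],[0.0,1.4,3.0,0,0,0,0],[0.0,0.7,1.6,1.0,0,0,0],[0.0,0,0,2.0,0,0,0]]])

```text
t: 13.1
tcp_pos: [0.5566, 0.1242, 0.1321]
tcp_rot: [0.12, 0.993, 0.001, 0.0]
wrist_force: [-0.7, -0.7, -1.1]
grip_width: 0.316
finger_force: 30.0
```

>>> arm_command(targets=[[[0.0,0,0,2.0,0,0,0],[0.0,0,0,1.0,0,0,0],[0.0,0,0,0,0,0,0],[0.0,0,0,0,0,0,0],[0.0,0,0,0,0,0,0],[0.0,0,0,0,0,0,0],[0.0,0,0,0,0,0,0],[0.0,0,0,0,0,0,0]]])

```text
t: 13.9
tcp_pos: [0.5571, 0.1209, 0.1031]
tcp_rot: [0.122, 0.992, 0.0, 0.0]
wrist_force: [0.1, 0.0, -1.7]
grip_width: 0.317
finger_force: 30.0
```

```bash
python3 go.py .5563 .121 .006 76; python3 - <<'E'
from bench import camera
import cv2,pickle
c=camera("wrist");pickle.dump(c,open("pics/wrist4.pkl","wb"))
cv2.imwrite("pics/wrist4.png",cv2.resize(c["image"][60:300,200:500,::-1],None,fx=2.5,fy=2.5,interpolation=cv2.INTER_CUBIC))
E
```

```text
t 13.9 tcp [0.557 0.121 0.103] F [ 0.122  0.012 -1.661] w 0.3165921779738357 ff 29.99977022409439
turn [ 0.024  0.022 -0.056] then shift [ 0.081 -0.005  9.71 ] cm; shift in present axes [ 0.085 -0.009  9.71 ]
```

View pics/wrist4.png

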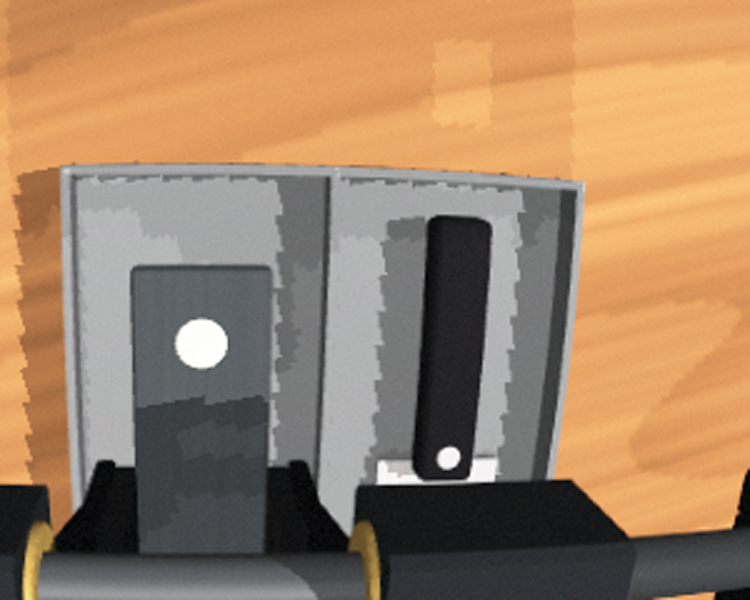

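The scraper lies flat and lengthwise in the long compartment. The bracket hangs level, centred over the short compartment. Lowering.

>>> arm_command(targets=[[[0.0,0.05,0,2.0,0,0,0],[0.0,0,0,3.0,0,0,0],[0.0,0,0,2.5,0,0,0],[0.0,0,0,1.2,0,0,0],[0.0,0,0,0.7,0,0,0],[0.0,0,0,0.3,0,0,0],[0.0,0,0,0,0,0,0],[0.0,0,0,0,0,0,0]]])

```text
t: 14.75
tcp_pos: [0.5571, 0.1211, 0.0067]
tcp_rot: [0.122, 0.992, 0.0, 0.001]
wrist_force: [0.1, 0.4, -0.9]
grip_width: 0.312
finger_force: 30.0
```

>>> arm_command(targets=[[[0.0,0,0,0.15,0,0,0],[0.0,0,0,0,0,0,0],[0.45,0,0,0,0,0,0],[0.45,0,0,0,0,0,0],[0.45,0,0,0,0,0,0],[0.45,0,0,-0.5,0,0,0],[0.45,0,0,-2.0,0,0,0],[0.45,0,0,-4.0,0,0,0]]])

```text
t: 15.55
tcp_pos: [0.5545, 0.1204, 0.068]
tcp_rot: [0.122, 0.992, -0.001, -0.002]
wrist_force: [1.1, 0.9, 1.0]
grip_width: 0.452
finger_force: 0.0
```

```bash
python3 go.py .454 -.167 .20 90
```

```text
t 15.55 tcp [0.555 0.12  0.068] F [1.12  0.916 0.984] w 0.4515069036905516 ff 0.0
turn [ -0.163  -0.232 -14.054] then shift [ 10.053 -28.738 -13.198] cm; shift in present axes [  2.821 -30.363 -13.088]
```

>>> arm_command(targets=[[[0.45,0,0,-4,0,0,-7],[0.45,0,0,-4,0,0,-7],[0.45,1.4,-4.1,-1,0,0,0],[0.45,1.4,-4.1,-1,0,0,0],[0.45,1.4,-4.1,-1,0,0,0],[0.45,1.4,-4.1,-1,0,0,0],[0.45,1.4,-4.1,-0.6,0,0,0],[0.45,1.4,-4.1,0,0,0,0]]])

```text
t: 16.35
tcp_pos: [0.4719, -0.1268, 0.1965]
tcp_rot: [0.001, 1.0, 0.0, 0.001]
wrist_force: [0.3, -0.2, -0.6]
grip_width: 0.446
finger_force: 0.0
```

>>> arm_command(targets=[[[0.45,1.2,-3.2,0,0,0,0],[0.45,0.4,-1.0,0,0,0,0],[0.45,0,0,1.0,0,0,0],[0.45,0,0,2.0,0,0,0],[0.45,0,0,1.0,0,0,0],[0.45,0,0,0,0,0,0],[0.45,0,0,0,0,0,0],[0.45,0,0,0,0,0,0]]])

```text
t: 17.15
tcp_pos: [0.4567, -0.1667, 0.1558]
tcp_rot: [0.0, 1.0, -0.0, 0.0]
wrist_force: [0.4, -0.2, -0.4]
grip_width: 0.45
finger_force: 0.0
```

```bash
python3 go.py .454 -.1672 .054 90; python3 - <<'E'
from bench import camera
import cv2,pickle,numpy as np
c=camera("wrist");pickle.dump(c,open("pics/wrist5.pkl","wb"));t=camera("top");pickle.dump(t,open("pics/top5.pkl","wb"))
a=cv2.resize(c["image"][:,:,::-1],None,fx=.75*420/420,fy=.75)
b=cv2.resize(t["image"][165:255,195:275,::-1],None,fx=3.5,fy=3.5,interpolation=cv2.INTER_CUBIC)
o=np.zeros((max(a.shape[0],b.shape[0]),a.shape[1]+b.shape[1],3),np.uint8);o[:a.shape[0],:a.shape[1]]=a;o[:b.shape[0],a.shape[1]:]=b
cv2.imwrite("pics/mix5.png",o);print(o.shape)
E
```

```text
t 17.15 tcp [ 0.457 -0.167  0.156] F [ 0.425 -0.155 -0.45 ] w 0.4500490200115671 ff 0.0
turn [-0.012  0.035 -0.026] then shift [ 0.269 -0.046 10.18 ] cm; shift in present axes [ 0.275 -0.044 10.18 ]
(315, 700, 3)
```

View pics/mix5.png

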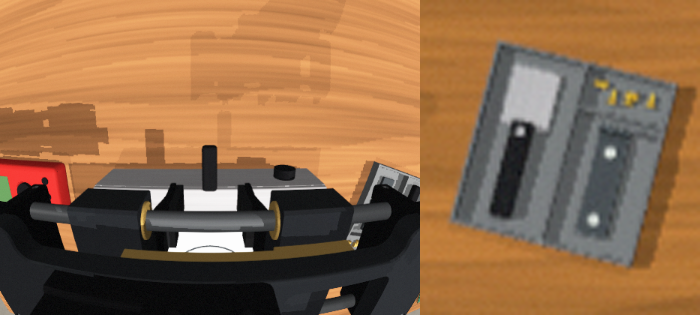

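The right-hand panel shows the scraper and bracket both flat and lengthwise in their compartments. In the wrist panel the grip bar is centred between the fingers, at column 209 of 420. Going down over the grip.

>>> arm_command(targets=[[[0.45,0.25,-0.1,2.0,0,0,0],[0.45,0,0,3.0,0,0,0],[0.45,0,0,3.0,0,0,0],[0.45,0,0,1.5,0,0,0],[0.45,0,0,0.7,0,0,0],[0.45,0,0,0,0,0,0],[0.45,0,0,0,0,0,0],[0.45,0,0,0,0,0,0]]])

```text
t: 18.05
tcp_pos: [0.4545, -0.1681, 0.0543]
tcp_rot: [0.0, 1.0, 0.0, 0.001]
wrist_force: [-0.4, -0.7, -0.4]
grip_width: 0.447
finger_force: 0.0
```

>>> arm_command(targets=[[[0.0,0,0,0,0,0,0],[0.0,0,0,0,0,0,0],[0.0,0,0,0,0,0,0],[0.0,0,0,0,0,0,0],[0.0,0,0,0,0,0,0],[0.0,0,0,0,0,0,0],[0.0,0,0,0,0,0,0],[0.0,0,0,0,0,0,0]]])

```text
t: 18.85
tcp_pos: [0.4537, -0.1679, 0.0533]
tcp_rot: [0.0, 1.0, 0.0, 0.0]
wrist_force: [0.6, 1.2, 1.1]
grip_width: 0.181
finger_force: 30.0
```

```bash
python3 - <<'E'
import numpy as np
from bench import observe
s=observe();print(s["t"],s["tcp_pos"],s["wrist_force"],s["grip_width"],s["finger_force"])
# pivot point = TCP now + offset; r about hinge (.736,.064)
f=lambda a:np.array([-.282*np.cos(a)+.004*np.sin(a),.282*np.sin(a)+.004*np.cos(a)])
A=[0,.03,.08,.15,.23,.31,.39,.47,.54,.60,.65,.69,.73,.76,.79,.82,.85,.88,.91,.85,.80,.76]
p=f(0)
for a in A[1:]:
    q=f(a);d=q-p;p=q;print(a,"tool x %.2f z %.2f"%(-100*d[0],-100*d[1]), "tcp x,z",s["tcp_pos"][[0,2]]+q-f(0))
E
```

```text
18.85 [ 0.45370128 -0.16788472  0.05329126] [0.59404539 1.19034318 1.0528524 ] 0.1806730844545484 29.998775711283088
0.03 tool x -0.02 z -0.85 tcp x,z [0.45394815 0.0617482 ]
0.08 tool x -0.10 z -1.41 tcp x,z [0.45492285 0.07581442]
0.15 tool x -0.25 z -1.96 tcp x,z [0.45746559 0.0953879 ]
0.23 tool x -0.46 z -2.21 tcp x,z [0.46203926 0.11747559]
0.31 tool x -0.63 z -2.17 tcp x,z [0.46836345 0.13912713]
0.39 tool x -0.80 z -2.11 tcp x,z [0.47639768 0.16020403]
0.47 tool x -0.97 z -2.04 tcp x,z [0.48609057 0.18057147]
0.54 tool x -0.98 z -1.71 tcp x,z [0.49588397 0.19770845]
0.6 tool x -0.93 z -1.41 tcp x,z [0.5052152  0.21182178]
0.65 tool x -0.84 z -1.13 tcp x,z [0.51362639 0.22313817]
0.69 tool x -0.71 z -0.87 tcp x,z [0.52075605 0.23187973]
0.73 tool x -0.75 z -0.84 tcp x,z [0.52822957 0.2403292 ]
0.76 tool x -0.58 z -0.61 tcp x,z [0.53405321 0.24646646]
0.79 tool x -0.60 z -0.60 tcp x,z [0.54005831 0.25242627]
0.82 tool x -0.62 z -0.58 tcp x,z [0.54623948 0.25820327]
0.85 tool x -0.64 z -0.56 tcp x,z [0.55259115 0.26379227]
0.88 tool x -0.65 z -0.54 tcp x,z [0.55910761 0.26918823]
0.91 tool x -0.67 z -0.52 tcp x,z [0.56578299 0.2743863 ]
0.85 tool x 1.32 z 1.06 tcp x,z [0.55259115 0.26379227]
0.8 tool x 1.05 z 0.94 tcp x,z [0.54209941 0.25437251]
0.76 tool x 0.80 z 0.79 tcp x,z [0.53405321 0.24646646]
```

Pinched: 15.7 mm at 30 N. Lifting along the arc to about 0.23 first, then checking forces.

>>> arm_command(targets=[[[0.0,-0.02,0,-0.85,0,0,0],[0.0,-0.1,0,-1.4,0,0,0],[0.0,-0.25,0,-1.95,0,0,0],[0.0,-0.46,0,-2.2,0,0,0],[0.0,0,0,0,0,0,0],[0.0,0,0,0,0,0,0],[0.0,0,0,0,0,0,0],[0.0,0,0,0,0,0,0]]])

```text
t: 19.65
tcp_pos: [0.4615, -0.1678, 0.1169]
tcp_rot: [0.001, 1.0, 0.0, -0.0]
wrist_force: [-0.8, 2.3, -1.6]
grip_width: 0.182
finger_force: 30.0
```

>>> arm_command(targets=[[[0.0,-0.65,0,-2.2,0,0,0],[0.0,-0.8,0,-2.1,0,0,0],[0.0,-0.97,0,-2.05,0,0,0],[0.0,-0.98,0,-1.7,0,0,0],[0.0,-0.93,0,-1.4,0,0,0],[0.0,-0.84,0,-1.13,0,0,0],[0.0,0,0,0,0,0,0],[0.0,0,0,0,0,0,0]]])

```text
t: 20.45
tcp_pos: [0.5131, -0.1677, 0.2228]
tcp_rot: [0.001, 1.0, 0.0, -0.001]
wrist_force: [-3.0, 4.2, 2.6]
grip_width: 0.178
finger_force: 30.0
```

```bash
python3 - <<'E'
from bench import camera,observe
import cv2,pickle,numpy as np
print(observe()["tcp_pos"],observe()["wrist_force"],observe()["moment"])
t=camera("side");pickle.dump(t,open("pics/side6.pkl","wb"))
cv2.imwrite("pics/side6.png",cv2.resize(t["image"][130:290,230:400,::-1],None,fx=3.5,fy=3.5,interpolation=cv2.INTER_CUBIC))
E
```

```text
[ 0.51312762 -0.16769874  0.22277397] [-2.97873114  4.16455664  2.6031409 ] [0.90592668 0.83628236 0.05949069]
```

View pics/side6.png

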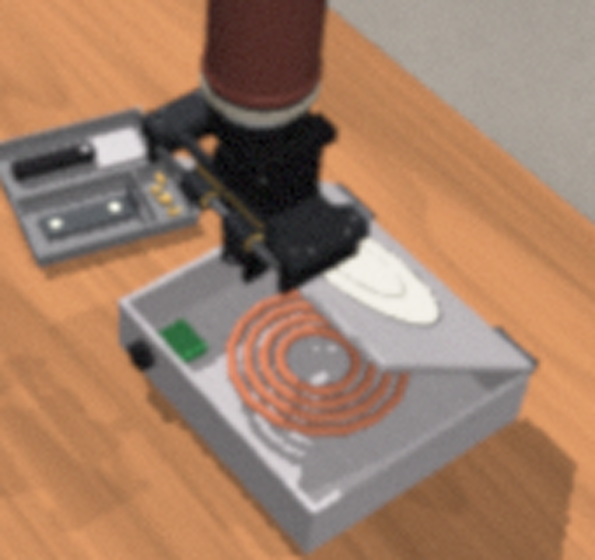

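The plate is up with the grip pinched, and its front -y corner is at crop (382,368). I'll get its angle from that corner.

```bash
cat > ang.py <<'E'
from h import *
def ang(c,u,v):
    best=[]
    M=c["camera_from_world"]
    for a in np.arange(0,1.3,.005):
        for off in(0,.008): # lower / upper face
            p=np.array([.736-.25*np.cos(a)+off*np.sin(a),-.3065,.064+.25*np.sin(a)+off*np.cos(a)])
            q=M[:3,:3]@p+M[:3,3];best.append((np.hypot(c["cx"]+c["fx"]*q[0]/q[2]-u,c["cy"]+c["fy"]*q[1]/q[2]-v),round(a,3),off))
    return [min(b for b in best if b[2]==o) for o in(0,.008)]
E
python3 - <<'E'
from ang import *
print(ang(load("side6"),338.8,234.8))
E
python3 go.py .566 -.1679 .2745 90
```

```text
[(np.float64(0.15150546806895288), np.float64(0.665), 0), (np.float64(0.10361314209267783), np.float64(0.635), 0.008)]
t 20.5 tcp [ 0.513 -0.168  0.223] F [-3.931  4.222  1.572] w 0.18144221721521164 ff 30.001156493090093
turn [ 0.029 -0.113 -0.062] then shift [-5.298 -0.018 -5.183] cm; shift in present axes [-5.287 -0.01  -5.194]
```

The camera gives 0.65 rad, matching the plan. Continuing to 0.91, just past balance.

>>> arm_command(targets=[[[0.0,-0.71,0,-0.87,0,0,0],[0.0,-0.75,0,-0.84,0,0,0],[0.0,-0.58,0,-0.61,0,0,0],[0.0,-0.6,0,-0.6,0,0,0],[0.0,-0.62,0,-0.58,0,0,0],[0.0,-0.64,0,-0.56,0,0,0],[0.0,-0.65,0,-0.54,0,0,0],[0.0,-0.67,0,-0.52,0,0,0]]])

```text
t: 21.3
tcp_pos: [0.5667, -0.1675, 0.2749]
tcp_rot: [0.0, 1.0, 0.0, -0.0]
wrist_force: [-1.9, 3.9, 0.3]
grip_width: 0.182
finger_force: 30.0
```

>>> arm_command(targets=[[[0.0,0,0,0,0,0,0],[0.0,0,0,0,0,0,0],[0.0,0,0,0,0,0,0],[0.0,0,0,0,0,0,0],[0.0,0,0,0,0,0,0],[0.0,0,0,0,0,0,0],[0.0,0,0,0,0,0,0],[0.0,0,0,0,0,0,0]]])

```text
t: 22.1
tcp_pos: [0.5665, -0.1676, 0.2746]
tcp_rot: [0.0, 1.0, 0.0, 0.0]
wrist_force: [-1.7, 4.5, 1.9]
grip_width: 0.18
finger_force: 30.0
```

```bash
python3 - <<'E'
from bench import camera,observe
import cv2,pickle,numpy as np
s=observe();print(s["tcp_pos"],s["wrist_force"],s["moment"])
t=camera("side");pickle.dump(t,open("pics/side7.pkl","wb"))
cv2.imwrite("pics/side7.png",cv2.resize(t["image"][130:290,230:400,::-1],None,fx=3.5,fy=3.5,interpolation=cv2.INTER_CUBIC))
E
```

```text
[ 0.56645246 -0.16756067  0.27464061] [-1.69028551  4.48288406  1.8724358 ] [1.14384843 0.45303602 0.05965244]
```

View pics/side7.png

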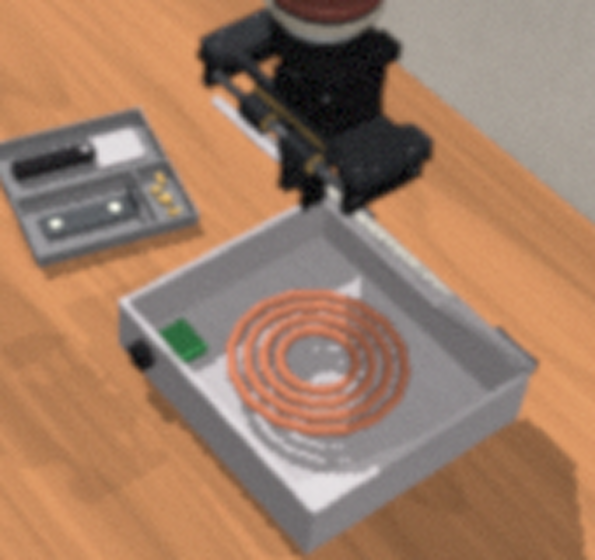

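The plate is just past balance: 0.91 by the TCP, seen almost edge-on, with the grip still pinched. Both parts are still in the tray. I've now viewed 11 pictures, one over the limit, so I'll use only numbers from here. Bringing the plate back to about 0.76.

>>> arm_command(targets=[[[0.0,0.67,0,0.52,0,0,0],[0.0,0.65,0,0.54,0,0,0],[0.0,0.64,0,0.56,0,0,0],[0.0,0.62,0,0.58,0,0,0],[0.0,0.6,0,0.6,0,0,0],[0.0,0,0,0,0,0,0],[0.0,0,0,0,0,0,0],[0.0,0,0,0,0,0,0]]])

```text
t: 22.95
tcp_pos: [0.5346, -0.1676, 0.2464]
tcp_rot: [0.0, 1.0, 0.0, 0.0]
wrist_force: [1.5, 5.3, -0.6]
grip_width: 0.178
finger_force: 30.0
```

>>> arm_command(targets=[[[0.0,0,0,0,0,0,0],[0.0,0,0,0,0,0,0],[0.0,0,0,0,0,0,0],[0.0,0,0,0,0,0,0],[0.0,0,0,0,0,0,0],[0.0,0,0,0,0,0,0],[0.0,0,0,0,0,0,0],[0.0,0,0,0,0,0,0]]])

```text
t: 23.75
tcp_pos: [0.5347, -0.1677, 0.2465]
tcp_rot: [0.0, 1.0, 0.0, 0.0]
wrist_force: [0.1, 5.9, -0.6]
grip_width: 0.176
finger_force: 30.0
```

```bash
python3 - <<'E'
from bench import camera,observe
import cv2
from ang import *
s=observe();print(s["t"],s["tcp_pos"],s["wrist_force"],s["grip_width"],s["finger_force"],abs(s["joint_velocities"]).max())
p=s["tcp_pos"]-[.4537,0,.0533];print("angle from TCP",np.arctan2(p[2]+.004,.282-p[0])-np.arctan2(.004,.282))
c=camera("side");g6=load("side6")["image"];M=c["camera_from_world"]
# predicted corner (upper/lower face) pixel at candidate angles, compare a small patch with the side6 corner patch
g=cv2.cvtColor(c["image"],cv2.COLOR_RGB2GRAY);t=cv2.cvtColor(g6,cv2.COLOR_RGB2GRAY)[227:243,331:347]
r=cv2.matchTemplate(g,t,cv2.TM_CCOEFF_NORMED);r2=r[195:250,320:370];y,x=np.unravel_index(r2.argmax(),r2.shape)
u,v=x+320+7.8,y+195+7.8;print("corner",u,v,r2.max(),ang(c,u,v))
E
```

```text
23.75 [ 0.53466716 -0.16765439  0.24645967] [ 0.11111328  5.89498873 -0.59970017] 0.17570417001974636 29.99721597880125 0.000600345559279374
angle from TCP 0.7614881559609539
corner 344.8 226.8 0.89170736 [(np.float64(0.15549885129601831), np.float64(0.775), 0), (np.float64(0.05999996386191189), np.float64(0.745), 0.008)]
```

The plate sits still at 0.76 rad, with the TCP and camera agreeing, and it is still pinched. Handing in.

```bash
python3 -c "
from bench import sign_off
print(sign_off())"
```

```text
the job is handed in; nothing more can be done
None
```

The job is handed in: scraper and bracket lie flat and lengthwise in their compartments, and the plate went to about 0.91 rad and is now held steady at about 0.76, just below the 0.85 balance point; I viewed 11 pictures, one over the limit of 10.

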